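# Assemble the tiered pastry stand

## Task

Assemble the tiered pastry stand on its black foot, working from the bottom up: first the large white plate, on it the middle-sized blue plate, on that the small green plate, and last the dark wooden knob on top. Set each piece down rather than dropping it, upright and fully seated over the spigot below it, and let go of it. Leave the jam jar, the yellow bowl and the flour shaker where they stand.

Things in the scene. Friction and masses are not known exactly. Their poses are not given: they have to be found in the camera images.
- foot_seat (a point): The stand's foot, fixed to the table: a black disc 116 mm wide, 14 mm high, with a brass boss 34 mm wide up to 26 mm above the table, and on that a tapered brass spigot 12 mm high (14 mm wide at its root, 6 at its tip). The point is the centre of the boss's top, 26 mm above the table, where the underside of the first plate comes to rest; z is up.
- large_mid (a point): Loose white plate, 170 mm wide, about 0.4 kg. From its underside up: foot ring 56 mm wide, 0-14 mm, with a socket 18 mm wide, 14 mm deep below; disc 14-19 mm (rim to 21.5); brass column 34 mm wide, 19-67 mm, to grip; tapered spigot 67-79 mm, 14 to 6 mm wide. Point: on the axis at mid-column, 43 mm above the underside; z up. The next piece rests on the column's top, 24 mm above the point, spigot in its socket.
- medium_mid (a point): Loose blue plate, 134 mm wide, about 0.3 kg. From its underside up: foot ring 56 mm wide, 0-14 mm, with a socket 18 mm wide, 14 mm deep below; disc 14-19 mm (rim to 21.5); brass column 34 mm wide, 19-67 mm, to grip; tapered spigot 67-79 mm, 14 to 6 mm wide. Point: on the axis at mid-column, 43 mm above the underside; z up. The next piece rests on the column's top, 24 mm above the point, spigot in its socket.
- small_mid (a point): Loose green plate, 100 mm wide, about 0.22 kg. From its underside up: foot ring 56 mm wide, 0-14 mm, with a socket 18 mm wide, 14 mm deep below; disc 14-19 mm (rim to 21.5); brass column 34 mm wide, 19-67 mm, to grip; tapered spigot 67-79 mm, 14 to 6 mm wide. Point: on the axis at mid-column, 43 mm above the underside; z up. The next piece rests on the column's top, 24 mm above the point, spigot in its socket.
- finial_mid (a point): Knob for the top of the stand: dark wood, a plain upright cylinder 34 mm in diameter with a domed top, 52 mm high (straight up to 42 mm), with an 18 mm wide, 14 mm deep socket in its underside. Loose, standing upright, about 50 g. The point is its centre, 26 mm above its underside; z is up.
- jar: Amber jam jar with a red lid, 64 mm in diameter, 85 mm high. Bystander, loose; stands on the table and is to be left where it is. Its origin is the centre of its underside.
- bowl: Yellow bowl, 76 mm across the rim, 45 mm high. Bystander, loose; stands on the table and is to be left where it is. Its origin is the centre of its underside.
- shaker: Aluminium flour shaker with a dark domed top, 58 mm in diameter, 92 mm high. Bystander, loose; stands on the table and is to be left where it is. Its origin is the centre of its underside.

How it is judged:
On the way, in this order (a step that is already met when the one before it is completed fails the run):
1. white plate on the foot: seated and let go (horizontal distance between large_mid and foot_seat below 0.006 m and z of large_mid in the frame of foot_seat between 0.039 and 0.047 m and angle between large_mid's own z axis and vertical below 0.07 rad and contact force between large and the fingers below 0.1 N), for 0.2 s.
2. blue plate on the white one: seated and let go (horizontal distance between medium_mid and large_mid below 0.006 m and z of medium_mid in the frame of large_mid between 0.063 and 0.071 m and angle between medium_mid's own z axis and vertical below 0.07 rad and contact force between medium and the fingers below 0.1 N), for 0.2 s.
3. green plate on the blue one: seated and let go (horizontal distance between small_mid and medium_mid below 0.006 m and z of small_mid in the frame of medium_mid between 0.063 and 0.071 m and angle between small_mid's own z axis and vertical below 0.07 rad and contact force between small and the fingers below 0.1 N), for 0.2 s.
4. wooden knob on top: seated and let go (horizontal distance between finial_mid and small_mid below 0.006 m and z of finial_mid in the frame of small_mid between 0.046 and 0.054 m and angle between finial_mid's own z axis and vertical below 0.07 rad and contact force between finial and the fingers below 0.1 N), for 0.2 s.
At the end, for the whole second after the job is handed in: The stand is complete: white plate on the foot, blue on white, green on blue, knob on top; each centred on the piece below within 6 mm, down on its seat within 4 mm, upright within 4 degrees, released and at rest (all of step 1 and all of step 2 and all of step 3 and all of step 4 and linear speed of each of large, medium, small, finial below 0.02 m/s and angular speed of each of large, medium, small, finial below 0.15 rad/s); the robot touches nothing.
It fails at once if the jar, bowl or shaker was moved more than 20 mm (distance of any of jar, bowl, shaker from where it was at the start of the episode above 0.02 m).
It fails at once if a piece was dropped: faster than 0.5 m/s with no finger on it (a fall of over 12 mm) ((linear speed of large above 0.5 m/s and contact force between large and the fingers below 0.1 N) or (linear speed of medium above 0.5 m/s and contact force between medium and the fingers below 0.1 N) or (linear speed of small above 0.5 m/s and contact force between small and the fingers below 0.1 N) or (linear speed of finial above 0.5 m/s and contact force between finial and the fingers below 0.1 N)).
It also fails if it takes over 138 s, if anything falls off the work surface, if the arm or the gripper's body presses on something with over 40 N, if the wrist force passes 120 N, or if a joint passes its speed limit or range.

## Robot

A 6-joint arm with a two-finger parallel gripper is mounted at the origin on the work surface. World frame = base frame: x ahead of the robot, y to its left, z up, the work surface at z = 0. Lengths are in m, angles in rad, forces in N, time in s.
With the tool pointing down it reaches from about 0.35 to 0.85 m from the base axis. Payload 8.1 kg.
Tool frame: the origin (TCP) lies at the centre of the arm's flange, where the gripper is bolted on; the fingertips stand 186 mm ahead of it and the grasp point (between the pads) lies 167 mm ahead of it; z points along the fingers, y is the line along which they close (so a half turn about z gives the same grasp; the last joint's range is limited). The gripper opens to 93 mm and grips with 3 to 60 N. Pads are 15 mm wide; open, the fingers measure 128 mm over their backs; the gripper's body (75 mm by 188 mm) begins 65 mm behind the grasp point.
Start: joints at [-1.274, 0.13, 1.488, -0, 1.523, -0.085], TCP at [0.224, -0.557, 0.405] pointing down, gripper open.
Joint ranges: [-2.96, 2.96], [-0.89, 2.26], [0.02, 2.5], [-1.34, 4.48], [0, 2.73], [-2.66, 2.66]. Speed limits (rad/s): [2.39, 2.39, 2.79, 3.14, 3.14, 3.14].

## Interface

Orientations are given as a rotation vector (axis times angle).
In Python, from plant import read_state, read_camera, camera_params, robot gives the robot as it stands.
- The arm moves only by the tool carry_out, never from a script. Its argument "targets" is a list of rows, each an object of numbers: "hand": the opening in per cent of the stroke, from 0 (shut) to 100 (fully open); "x", "y", "z": the shift along the tool's x, y, z in m; "ax", "ay", "az": the turn, a rotation vector about the tool's x, y, z in rad. In form: [{"hand": .., "x": .., "y": .., "z": .., "ax": .., "ay": .., "az": ..}, ...]. A call has 1 to 8 rows; each row is the pose to reach, as a shift and turn from the pose commanded when the call began, along the tool's axes at that moment; what a row does not reach only later rows make up. A row lasts 1/8 s, in which the tool goes at most 62.5 mm and 10.7 degrees, less where a joint would pass 70% of its speed; a pose out of reach is approached as far as the arm can. A call with a gripper value outside its range is refused whole. The fingers move at their own pace and stop on an object; "newtons" is the grip in N (left out, the last holds). Time passes only in rows, so rows that repeat a pose let the fingers close. It gives the time, the measured TCP pose, the force, the opening and the grip force at its end, in the units of the state.
- read_state(): the state, without advancing time (a new reading comes with each control period).
- read_camera(name): name is "scene" or "top" or "wrist"; returns (picture, depth): 384x512x3 uint8, blue, green, red; 384x512 float32, m along the optical axis (not along the pixel's ray), 0 where there is no reading.
- camera_params(name): a dict with "fx", "fy", "cx", "cy" (pixels), "position" and "rotation" of the camera in the world. Camera axes: x right, y up, looking along -z (the intrinsics and any distortion apply to the point x, -y, -z); pixel columns grow to the right and rows downward; lengths in m; the calibration is good to about 2 mm. The wrist camera is an equidistant fisheye: a pixel r from the principal point sees the ray r / f radians off the axis. A picture is of the moment at which its call begins: read the wrist's pose just before it. camera_params takes no time and is no camera call; for the wrist camera it gives the pose at the moment of the call.
- robot.close_job(): hands the job in; it is judged then, once.
The state is a dict: "t": time; "q": joint angles; "dq": joint speeds; "joint_torque": joint torques, N m; "tool_pos": TCP position; "orientation": TCP orientation; "force": force on the tool from outside, world axes, zero at the start; "wrist_torque": the same for the moment, N m; "opening": finger opening in m; "gripper_force": force on a finger pad.
Only numpy, scipy, OpenCV 4.12 (cv2) and the standard library are available. Lean on these libraries where they do the work, as an engineer would, in place of code of your own. Each camera call takes 0.05 s, during which the arm holds its last target. There are 200 camera calls.

## Working session

There is one attempt and no reset: what is moved stays moved. The work goes in short steps, Python scripts to look and compute and a tool call to move; the robot and the scene stay as the last step left them, time stands still between calls to the robot, and variables do not carry over. Pictures are saved under pics/ and viewed, at most 14 in all, crops included, and the job is handed in when it is done.

Besides the shell and the picture viewer there is one more tool, called after "Call:" as a command line: name --argument value ..., lists and objects as JSON in quotes. carry_out: Moves the arm, as the interface text tells. Its arguments: {"type":"object","properties":{"targets":{"type":"array","items":{"type":"object","properties":{"hand":{"type":"number"},"x":{"type":"number"},"y":{"type":"number"},"z":{"type":"number"},"ax":{"type":"number"},"ay":{"type":"number"},"az":{"type":"number"}}}},"newtons":{"type":"number"}},"required":["targets"]}

```bash
mkdir -p pics; ls
python3 - <<'E'
from plant import *
import cv2,numpy as np
s=read_state();print(s)
for n in("top","scene"):
    p,d=read_camera(n);cv2.imwrite(f"pics/{n}0.png",p);np.savez(f"{n}0.npz",p=p,d=d)
    print(n,camera_params(n))
print(camera_params("wrist"))
E
```

```text
pics
{'t': 0.0, 'q': array([-1.27439617e+00,  1.31137155e-01,  1.48926898e+00, -2.04986460e-05,
        1.52300864e+00, -8.54121992e-02]), 'dq': array([ 0.00039571, -0.00020749, -0.00016985, -0.00143456,  0.00112552,
        0.00147951]), 'joint_torque': array([ 1.54589776e-03, -5.59839749e+01, -4.91756129e+01,  7.67890736e-02,
        3.56983789e-02, -1.42842173e-04]), 'tool_pos': array([ 0.22350431, -0.55656856,  0.40370715]), 'orientation': array([-3.08274110e+00, -5.95771208e-01,  3.33173393e-04]), 'force': array([0.34788676, 0.50360053, 0.20415046]), 'wrist_torque': array([ 0.02737089,  0.01378257, -0.02081145]), 'gripper_force': 0.0, 'opening': 0.0928844191730793}
top {'fx': 425.6563414770993, 'fy': 425.6563414770993, 'cx': 250.86135562932498, 'cy': 189.8762541425251, 'position': array([0.3778862 , 0.00324533, 1.05677529]), 'rotation': array([ 0.10576795, -0.13160564, -1.56330002])}
scene {'fx': 470.5546385604667, 'fy': 470.5546385604667, 'cx': 256.45976899510595, 'cy': 195.78075552383655, 'position': array([1.29229776, 0.01075257, 0.83239377]), 'rotation': array([0.59396763, 0.62158789, 1.49854567])}
{'fx': 297.3186396354542, 'fy': 297.3186396354542, 'cx': 260.8063925497767, 'cy': 187.692479876098, 'position': array([ 0.29827107, -0.52547172,  0.38552559]), 'rotation': array([-0.2581456 ,  0.17676363, -1.18004783])}
```

View pics/top0.png

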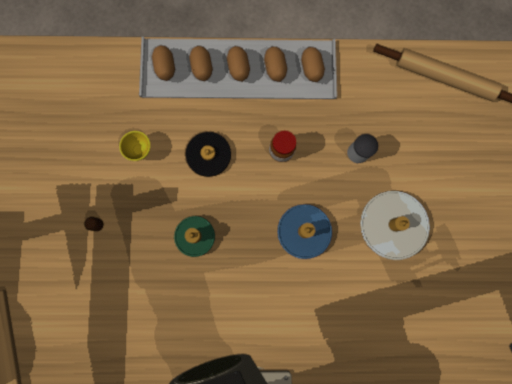

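View pics/scene0.png

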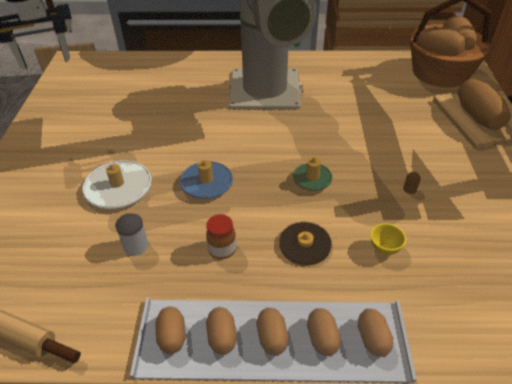

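```bash
cat > h.py <<'E'
import numpy as np,cv2
from scipy.spatial.transform import Rotation as R
from scipy.optimize import least_squares
from plant import *
def rays(c,uv,fish=False):
    uv=np.asarray(uv,float).reshape(-1,2)
    a=(uv[:,0]-c['cx'])/c['fx'];b=(uv[:,1]-c['cy'])/c['fy']
    if fish:
        r=np.hypot(a,b)+1e-12;d=np.c_[a/r*np.sin(r),-b/r*np.sin(r),-np.cos(r)]
    else: d=np.c_[a,-b,-np.ones(len(a))]
    return R.from_rotvec(c['rotation']).apply(d)
def atz(c,uv,z,fish=False):
    d=rays(c,uv,fish);return c['position']+d*((z-c['position'][2])/d[:,2])[:,None]
def circ(P,r=None):
    P=P[:,:2];m=P.mean(0)
    if r: f=lambda v:np.hypot(*(P-v[:2]).T)-r;s=least_squares(f,m,loss='soft_l1',f_scale=.001).x;return s,r,np.abs(f(s)).mean()
    f=lambda v:np.hypot(*(P-v[:2]).T)-v[2];s=least_squares(f,[*m,.05],loss='soft_l1',f_scale=.001).x
    return s[:2],s[2],np.abs(f(s)).mean()
def cloud(c,d,fish=False):
    v,u=np.mgrid[:d.shape[0],:d.shape[1]]
    r=rays(c,np.c_[u.ravel(),v.ravel()],fish)
    ax=R.from_rotvec(c['rotation']).apply([0,0,-1])
    return (c['position']+r*(d.ravel()/(r@ax))[:,None]).reshape(*d.shape,3)
E
python3 - <<'E'
from h import *
guess={'foot':(208,154),'white':(396,224),'blue':(306,231),'green':(195,236),'knob':(93,224)}
z=np.load('top0.npz');c=camera_params('top');P=cloud(c,z['d'])
z2=np.load('scene0.npz');P2=cloud(camera_params('scene'),z2['d'])
print('table z',np.median(P[200:260,330:350,2]),np.median(P2[200:230,250:280,2]))
for n,g in guess.items():
    g0=P[g[1],g[0]]; print(n,'at',g0.round(3))
    for nm,Q in(('top',P),('scn',P2)):
        Q=Q.reshape(-1,3);near=Q[np.hypot(*(Q[:,:2]-g0[:2]).T)<.11]
        for lo,hi in((.009,.017),(.017,.0235),(.03,.06),(.06,.07),(.07,.082)):
            S=near[(near[:,2]>lo)&(near[:,2]<hi)]
            if len(S)>5: print('  ',nm,lo,len(S),'mid',((S.min(0)+S.max(0))/2).round(4)[:2],'ext',np.ptp(S,axis=0).round(3)[:2], 'mean',S.mean(0).round(4))
E
```

```text
table z 0.0008486466250755553 0.0007720110970154126
foot at [0.624 0.093 0.026]
   top 0.009 1294 mid [0.6305 0.0954] ext [0.114 0.113] mean [0.6292 0.0952 0.0143]
   top 0.017 192 mid [0.628  0.0951] ext [0.106 0.113] mean [0.6274 0.0959 0.0181]
   top 0.03 29 mid [0.6294 0.0937] ext [0.028 0.022] mean [0.6292 0.0947 0.0339]
   scn 0.009 1423 mid [0.6279 0.097 ] ext [0.118 0.115] mean [0.6332 0.0964 0.0144]
   scn 0.017 130 mid [0.6316 0.0976] ext [0.11  0.104] mean [0.6371 0.1025 0.0183]
   scn 0.03 29 mid [0.6335 0.0969] ext [0.018 0.011] mean [0.6314 0.0968 0.0344]
white at [ 0.45  -0.353  0.066]
   top 0.009 259 mid [ 0.4571 -0.3626] ext [0.162 0.162] mean [ 0.4504 -0.3614  0.0162]
   top 0.017 3067 mid [ 0.4533 -0.3651] ext [0.169 0.168] mean [ 0.4524 -0.364   0.02  ]
   top 0.03 66 mid [ 0.4527 -0.3566] ext [0.032 0.017] mean [ 0.4508 -0.3523  0.0454]
   top 0.06 130 mid [ 0.4526 -0.3643] ext [0.033 0.033] mean [ 0.4534 -0.3641  0.0672]
   top 0.07 44 mid [ 0.4533 -0.3632] ext [0.03  0.029] mean [ 0.4516 -0.3628  0.0732]
   scn 0.009 166 mid [ 0.4534 -0.359 ] ext [0.165 0.158]
[... 1948 characters left out ...]
34  0.1241 0.0453]
   scn 0.06 103 mid [0.4226 0.1255] ext [0.035 0.032] mean [0.4266 0.1252 0.0668]
   scn 0.07 31 mid [0.4263 0.1229] ext [0.025 0.023] mean [0.4254 0.1253 0.0742]
knob at [0.448 0.357 0.051]
   top 0.009 9 mid [0.4486 0.3544] ext [0.025 0.011] mean [0.4461 0.3525 0.0124]
   top 0.017 16 mid [0.4505 0.3547] ext [0.029 0.011] mean [0.4515 0.3527 0.0195]
   top 0.03 185 mid [0.4513 0.3648] ext [0.033 0.031] mean [0.4508 0.3626 0.0474]
   scn 0.009 34 mid [0.4559 0.3648] ext [0.025 0.029] mean [0.4613 0.3624 0.0128]
   scn 0.017 25 mid [0.4583 0.3652] ext [0.018 0.029] mean [0.4617 0.3628 0.0196]
   scn 0.03 177 mid [0.4533 0.3663] ext [0.032 0.033] mean [0.4569 0.3647 0.0448]
```

Call:
carry_out --targets '[{"hand": 100, "az": 0.18}, {"hand": 100, "az": 0.36}, {"hand": 100, "az": 0.382}, {"hand": 100, "az": 0.382}]'

```text
schema error: expected keys hand, x, y, z, ax, ay, az
```

Call:
carry_out --targets '[{"hand": 100, "x": 0, "y": 0, "z": 0, "ax": 0, "ay": 0, "az": 0.18}, {"hand": 100, "x": 0, "y": 0, "z": 0, "ax": 0, "ay": 0, "az": 0.36}, {"hand": 100, "x": 0, "y": 0, "z": 0, "ax": 0, "ay": 0, "az": 0.382}, {"hand": 100, "x": 0, "y": 0, "z": 0, "ax": 0, "ay": 0, "az": 0.382}]' --newtons 30

```text
t: 0.6
tool_pos: [0.2236, -0.5567, 0.4044]
orientation: [-3.141, -0.005, 0.0]
force: [-0.0, -0.6, -0.5]
opening: 0.0928
gripper_force: 0.0
```

Call:
carry_out --targets '[{"hand": 100, "x": 0.038, "y": -0.032, "z": 0.018, "ax": 0, "ay": 0, "az": 0}, {"hand": 100, "x": 0.076, "y": -0.064, "z": 0.035, "ax": 0, "ay": 0, "az": 0}, {"hand": 100, "x": 0.115, "y": -0.097, "z": 0.052, "ax": 0, "ay": 0, "az": 0}, {"hand": 100, "x": 0.153, "y": -0.129, "z": 0.07, "ax": 0, "ay": 0, "az": 0}, {"hand": 100, "x": 0.191, "y": -0.161, "z": 0.087, "ax": 0, "ay": 0, "az": 0}, {"hand": 100, "x": 0.229, "y": -0.193, "z": 0.104, "ax": 0, "ay": 0, "az": 0}, {"hand": 100, "x": 0.229, "y": -0.193, "z": 0.104, "ax": 0, "ay": 0, "az": 0}, {"hand": 100, "x": 0.229, "y": -0.193, "z": 0.104, "ax": 0, "ay": 0, "az": 0}]'

```text
t: 1.6
tool_pos: [0.4526, -0.3639, 0.3008]
orientation: [3.141, 0.004, -0.001]
force: [-1.4, 0.9, 1.2]
opening: 0.0936
gripper_force: 0.0
```

Run:
```python
from h import *
s=read_state();print(s['tool_pos'],s['orientation'])
c=camera_params('wrist');p,d=read_camera('wrist');cv2.imwrite('pics/w1.png',p)
Q=cloud(c,d,True).reshape(-1,3)
near=Q[np.hypot(*(Q[:,:2]-[.4528,-.3638]).T)<.1]
for lo,hi in((.009,.017),(.017,.0235),(.03,.06),(.064,.07),(.07,.082)):
    S=near[(near[:,2]>lo)&(near[:,2]<hi)]
    if len(S)>5: print(lo,len(S),'mid',((S.min(0)+S.max(0))/2).round(4)[:2],'ext',np.ptp(S,axis=0).round(3)[:2],'mean',S.mean(0).round(4))
```

```text
[ 0.45255998 -0.36392714  0.30082202] [ 3.14137783e+00  3.71277204e-03 -5.68426596e-04]
0.017 21378 mid [ 0.4527 -0.3655] ext [0.168 0.168] mean [ 0.4589 -0.3653  0.0209]
0.03 346 mid [ 0.4622 -0.3653] ext [0.014 0.033] mean [ 0.466  -0.3649  0.0459]
0.064 1222 mid [ 0.4518 -0.3653] ext [0.034 0.033] mean [ 0.4531 -0.3652  0.0686]
0.07 275 mid [ 0.4524 -0.366 ] ext [0.032 0.03 ] mean [ 0.4539 -0.3654  0.0759]
```

View pics/w1.png

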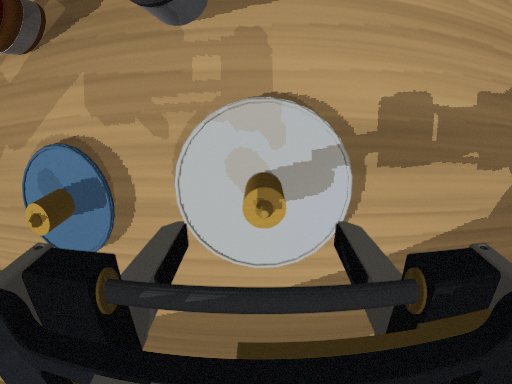

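Call:
carry_out --targets '[{"hand": 100, "x": 0, "y": 0.001, "z": 0.04, "ax": 0, "ay": 0, "az": 0}, {"hand": 100, "x": 0, "y": 0.001, "z": 0.075, "ax": 0, "ay": 0, "az": 0}, {"hand": 100, "x": 0, "y": 0.001, "z": 0.086, "ax": 0, "ay": 0, "az": 0}, {"hand": 100, "x": 0, "y": 0.001, "z": 0.086, "ax": 0, "ay": 0, "az": 0}, {"hand": 30, "x": 0, "y": 0.001, "z": 0.086, "ax": 0, "ay": 0, "az": 0}, {"hand": 20, "x": 0, "y": 0.001, "z": 0.086, "ax": 0, "ay": 0, "az": 0}, {"hand": 20, "x": 0, "y": 0.001, "z": 0.086, "ax": 0, "ay": 0, "az": 0}, {"hand": 20, "x": 0, "y": 0.001, "z": 0.086, "ax": 0, "ay": 0, "az": 0}]' --newtons 35

```text
t: 2.65
tool_pos: [0.4528, -0.3649, 0.2151]
orientation: [3.141, -0.0, 0.001]
force: [-0.1, 0.2, 0.1]
opening: 0.0577
gripper_force: 0.0
```

Call:
carry_out --targets '[{"hand": 20, "x": 0, "y": 0, "z": 0, "ax": 0, "ay": 0, "az": 0}, {"hand": 20, "x": 0, "y": 0, "z": 0, "ax": 0, "ay": 0, "az": 0}, {"hand": 20, "x": 0, "y": 0, "z": 0, "ax": 0, "ay": 0, "az": 0}, {"hand": 20, "x": 0, "y": 0, "z": 0, "ax": 0, "ay": 0, "az": 0}]'

```text
t: 3.15
tool_pos: [0.4526, -0.3649, 0.2147]
orientation: [3.141, -0.0, 0.0]
force: [0.6, -1.1, -0.0]
opening: 0.0334
gripper_force: 35.0
```

Call:
carry_out --targets '[{"hand": 20, "x": 0, "y": 0, "z": -0.02, "ax": 0, "ay": 0, "az": 0}, {"hand": 20, "x": 0, "y": 0, "z": -0.05, "ax": 0, "ay": 0, "az": 0}, {"hand": 20, "x": 0, "y": 0, "z": -0.09, "ax": 0, "ay": 0, "az": 0}, {"hand": 20, "x": 0, "y": 0, "z": -0.12, "ax": 0, "ay": 0, "az": 0}, {"hand": 20, "x": 0, "y": 0, "z": -0.12, "ax": 0, "ay": 0, "az": 0}]'

```text
t: 3.78
tool_pos: [0.4534, -0.3655, 0.3389]
orientation: [3.137, -0.0, 0.008]
force: [0.1, -0.8, -3.7]
opening: 0.0333
gripper_force: 35.0
```

Call:
carry_out --targets '[{"hand": 20, "x": 0.012, "y": -0.04, "z": 0, "ax": 0, "ay": 0, "az": 0}, {"hand": 20, "x": 0.03, "y": -0.09, "z": 0, "ax": 0, "ay": 0, "az": 0}, {"hand": 20, "x": 0.05, "y": -0.145, "z": 0, "ax": 0, "ay": 0, "az": 0}, {"hand": 20, "x": 0.07, "y": -0.2, "z": 0, "ax": 0, "ay": 0, "az": 0}, {"hand": 20, "x": 0.09, "y": -0.255, "z": 0, "ax": 0, "ay": 0, "az": 0}, {"hand": 20, "x": 0.11, "y": -0.31, "z": 0, "ax": 0, "ay": 0, "az": 0}, {"hand": 20, "x": 0.13, "y": -0.36, "z": 0, "ax": 0, "ay": 0, "az": 0}, {"hand": 20, "x": 0.15, "y": -0.41, "z": 0, "ax": 0, "ay": 0, "az": 0}]'

```text
t: 4.78
tool_pos: [0.6024, 0.047, 0.3328]
orientation: [3.142, 0.0, -0.004]
force: [0.8, -1.2, -4.2]
opening: 0.0332
gripper_force: 35.0
```

Call:
carry_out --targets '[{"hand": 20, "x": 0.015, "y": -0.03, "z": 0, "ax": 0, "ay": 0, "az": 0}, {"hand": 20, "x": 0.0265, "y": -0.05, "z": 0, "ax": 0, "ay": 0, "az": 0}, {"hand": 20, "x": 0.0265, "y": -0.05, "z": 0, "ax": 0, "ay": 0, "az": 0}, {"hand": 20, "x": 0.0265, "y": -0.05, "z": 0, "ax": 0, "ay": 0, "az": 0}, {"hand": 20, "x": 0.0265, "y": -0.05, "z": 0, "ax": 0, "ay": 0, "az": 0}]'

```text
t: 5.4
tool_pos: [0.6288, 0.0942, 0.3342]
orientation: [3.141, -0.002, -0.001]
force: [0.1, -0.8, -3.4]
opening: 0.0335
gripper_force: 35.0
```

```bash
cat > chk.py <<'E'
from h import *
import sys
# held plate of radius r: circle of disc/rim points near tool axis; tag
tag,r=sys.argv[1],float(sys.argv[2])
s=read_state();t=s['tool_pos'];print(t.round(4),s['orientation'].round(4),s['force'].round(1),s['opening'])
for n in('wrist','top','scene'):
    c=camera_params(n);p,d=read_camera(n);cv2.imwrite(f'pics/{n}_{tag}.png',p)
    Q=cloud(c,d,n=='wrist').reshape(-1,3)
    near=Q[np.hypot(*(Q[:,:2]-t[:2]).T)<r+.008]
    u=t[2]-.167-.046  # expected underside
    print(n,'underside exp',u.round(4))
    for lo,hi in((.0165,.025),(.06,.07)):
        S=near[(near[:,2]-u>lo)&(near[:,2]-u<hi)]
        if len(S)>9:
            A=np.c_[S[:,:2]-t[:2],np.ones(len(S))];k=np.linalg.lstsq(A,S[:,2],rcond=None)[0]
            print('  ',lo,len(S),'mid-t',((S.min(0)+S.max(0))/2-t).round(4)[:2],'ext',np.ptp(S,axis=0).round(3)[:2],'plane',k.round(4))
E
python3 chk.py a .085
```

```text
[0.6288 0.0942 0.3342] [ 3.1413e+00 -2.0000e-03 -1.5000e-03] [ 0.1 -0.8 -3.4] 0.033508522208691244
wrist underside exp 0.1212
   0.0165 29945 mid-t [0.0002 0.0004] ext [0.168 0.169] plane [-0.0003 -0.0011  0.1404]
   0.06 3165 mid-t [0.0019 0.0008] ext [0.029 0.065] plane [-0.0846 -0.0016  0.1879]
top underside exp 0.1212
   0.0165 1353 mid-t [-0.0133  0.0014] ext [0.141 0.166] plane [-0.0036 -0.0003  0.14  ]
   0.06 38 mid-t [-0.0095  0.0032] ext [0.016 0.027] plane [ 0.1935 -0.0176  0.1884]
scene underside exp 0.1212
   0.0165 2938 mid-t [0.0006 0.003 ] ext [0.167 0.167] plane [-0.001   0.0006  0.14  ]
   0.06 230 mid-t [-0.0001  0.0023] ext [0.033 0.064] plane [-0.1056  0.0136  0.1873]
```

View pics/scene_a.png

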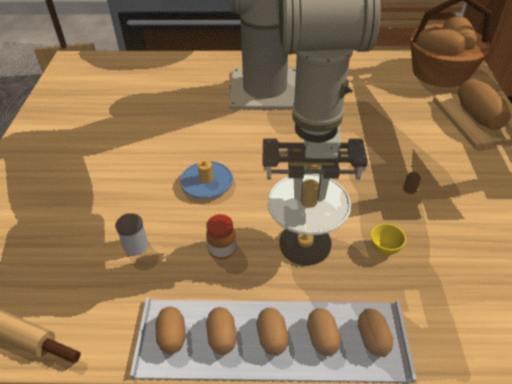

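Call:
carry_out --targets '[{"hand": 20, "x": 0.0005, "y": 0, "z": 0.03, "ax": 0, "ay": 0, "az": 0}, {"hand": 20, "x": 0.0005, "y": 0, "z": 0.06, "ax": 0, "ay": 0, "az": 0}, {"hand": 20, "x": 0.0005, "y": 0, "z": 0.078, "ax": 0, "ay": 0, "az": 0}, {"hand": 20, "x": 0.0005, "y": 0, "z": 0.082, "ax": 0, "ay": 0, "az": 0}, {"hand": 20, "x": 0.0005, "y": 0, "z": 0.086, "ax": 0, "ay": 0, "az": 0}, {"hand": 20, "x": 0.0005, "y": 0, "z": 0.09, "ax": 0, "ay": 0, "az": 0}, {"hand": 20, "x": 0.0005, "y": 0, "z": 0.09, "ax": 0, "ay": 0, "az": 0}]'

```text
t: 6.42
tool_pos: [0.6298, 0.0951, 0.2451]
orientation: [-3.142, 0.0, -0.001]
force: [0.4, -0.4, -3.5]
opening: 0.0334
gripper_force: 35.0
```

Call:
carry_out --targets '[{"hand": 20, "x": 0, "y": 0, "z": 0.002, "ax": 0, "ay": 0, "az": 0}, {"hand": 20, "x": 0, "y": 0, "z": 0.004, "ax": 0, "ay": 0, "az": 0}, {"hand": 20, "x": 0, "y": 0, "z": 0.005, "ax": 0, "ay": 0, "az": 0}, {"hand": 20, "x": 0, "y": 0, "z": 0.005, "ax": 0, "ay": 0, "az": 0}]'

```text
t: 6.92
tool_pos: [0.6299, 0.0951, 0.2407]
orientation: [-3.142, 0.0, -0.001]
force: [-2.5, -0.7, 5.4]
opening: 0.0335
gripper_force: 35.0
```

Call:
carry_out --targets '[{"hand": 20, "x": 0, "y": 0, "z": 0.0005, "ax": 0, "ay": 0, "az": 0}, {"hand": 45, "x": 0, "y": 0, "z": 0.0005, "ax": 0, "ay": 0, "az": 0}, {"hand": 100, "x": 0, "y": 0, "z": 0.0, "ax": 0, "ay": 0, "az": 0}, {"hand": 100, "x": 0, "y": 0, "z": 0.0, "ax": 0, "ay": 0, "az": 0}, {"hand": 100, "x": 0, "y": 0, "z": 0, "ax": 0, "ay": 0, "az": 0}, {"hand": 100, "x": 0, "y": 0, "z": 0, "ax": 0, "ay": 0, "az": 0}, {"hand": 100, "x": 0, "y": 0, "z": 0, "ax": 0, "ay": 0, "az": 0}, {"hand": 100, "x": 0, "y": 0, "z": -0.02, "ax": 0, "ay": 0, "az": 0}]'

```text
t: 7.92
tool_pos: [0.6287, 0.095, 0.2583]
orientation: [3.141, -0.0, -0.007]
force: [0.4, 0.3, 0.0]
opening: 0.092
gripper_force: 0.0
```

Call:
carry_out --targets '[{"hand": 100, "x": 0, "y": 0, "z": -0.04, "ax": 0, "ay": 0, "az": 0}, {"hand": 100, "x": 0, "y": 0, "z": -0.08, "ax": 0, "ay": 0, "az": 0}, {"hand": 100, "x": 0, "y": 0, "z": -0.08, "ax": 0, "ay": 0, "az": 0}, {"hand": 100, "x": 0, "y": 0, "z": -0.08, "ax": 0, "ay": 0, "az": 0}]'

```text
t: 8.43
tool_pos: [0.6297, 0.0951, 0.3405]
orientation: [-3.141, 0.0, -0.002]
force: [0.2, -0.0, -0.4]
opening: 0.093
gripper_force: 0.0
```

```bash
cat > at.py <<'E'
from h import *
import sys
# standing plate: x y radius underside tag
x,y,r,u=map(float,sys.argv[1:5]);tag=sys.argv[5];cams=sys.argv[6].split(',')
s=read_state();print(s['tool_pos'].round(4),s['orientation'].round(4),s['force'].round(1),s['opening'])
for n in cams:
    c=camera_params(n);p,d=read_camera(n);cv2.imwrite(f'pics/{n}_{tag}.png',p)
    Q=cloud(c,d,n=='wrist').reshape(-1,3)
    near=Q[np.hypot(*(Q[:,:2]-[x,y]).T)<r+.008]
    print(n)
    for lo,hi in((.0165,.025),(.064,.07),(.071,.082)):
        S=near[(near[:,2]-u>lo)&(near[:,2]-u<hi)]
        if len(S)>9:
            A=np.c_[S[:,:2]-[x,y],np.ones(len(S))];k=np.linalg.lstsq(A,S[:,2],rcond=None)[0]
            print('  ',lo,len(S),'mid',((S.min(0)+S.max(0))/2).round(4)[:2],'ext',np.ptp(S,axis=0).round(3)[:2],'plane',k.round(4))
E
python3 at.py .6295 .0945 .085 .026 b wrist,scene
```

```text
[0.6297 0.0951 0.3405] [-3.1415e+00  3.0000e-04 -1.6000e-03] [ 0.2 -0.  -0.4] 0.09295180141260448
wrist
   0.0165 20127 mid [0.6297 0.096 ] ext [0.167 0.168] plane [ 0.0001 -0.      0.0469]
   0.064 1100 mid [0.6294 0.0963] ext [0.034 0.034] plane [-0.0174 -0.0004  0.0946]
   0.071 218 mid [0.6294 0.0963] ext [0.014 0.014] plane [-0.3221  0.0067  0.1032]
scene
   0.0165 3300 mid [0.6303 0.0982] ext [0.169 0.167] plane [-0.0007  0.0003  0.046 ]
   0.064 139 mid [0.6276 0.0975] ext [0.034 0.032] plane [-0.0189  0.0075  0.0933]
   0.071 29 mid [0.6305 0.0969] ext [0.01  0.011] plane [-0.3989  0.2119  0.1022]
```

Call:
carry_out --targets '[{"hand": 100, "x": -0.032, "y": 0.04, "z": 0, "ax": 0, "ay": 0, "az": 0}, {"hand": 100, "x": -0.065, "y": 0.08, "z": 0.0, "ax": 0, "ay": 0, "az": 0}, {"hand": 100, "x": -0.097, "y": 0.12, "z": 0.01, "ax": 0, "ay": 0, "az": 0}, {"hand": 100, "x": -0.13, "y": 0.16, "z": 0.02, "ax": 0, "ay": 0, "az": 0}, {"hand": 100, "x": -0.163, "y": 0.2, "z": 0.03, "ax": 0, "ay": 0, "az": 0}, {"hand": 100, "x": -0.194, "y": 0.238, "z": 0.04, "ax": 0, "ay": 0, "az": 0}, {"hand": 100, "x": -0.194, "y": 0.238, "z": 0.04, "ax": 0, "ay": 0, "az": 0}, {"hand": 100, "x": -0.194, "y": 0.238, "z": 0.04, "ax": 0, "ay": 0, "az": 0}]'

```text
t: 9.52
tool_pos: [0.4355, -0.1427, 0.2992]
orientation: [-3.141, 0.002, 0.001]
force: [-0.5, 1.0, -0.9]
opening: 0.093
gripper_force: 0.0
```

```bash
python3 at.py .436 -.143 .067 0 c wrist
```

```text
[ 0.4355 -0.1427  0.2992] [-3.1407e+00  1.9000e-03  1.3000e-03] [-0.5  1.  -0.9] 0.09302721131960331
wrist
   0.0165 13235 mid [ 0.4362 -0.1436] ext [0.131 0.133] plane [-0.0008 -0.0002  0.021 ]
   0.064 1235 mid [ 0.4354 -0.1433] ext [0.035 0.034] plane [-0.0202  0.0012  0.0686]
   0.071 251 mid [ 0.4363 -0.1433] ext [0.013 0.014] plane [-0.4566  0.0038  0.0772]
```

Good agreement; descend and grip.

Call:
carry_out --targets '[{"hand": 100, "x": 0.0005, "y": 0.0005, "z": 0.04, "ax": 0, "ay": 0, "az": 0}, {"hand": 100, "x": 0.0005, "y": 0.0005, "z": 0.075, "ax": 0, "ay": 0, "az": 0}, {"hand": 100, "x": 0.0005, "y": 0.0005, "z": 0.085, "ax": 0, "ay": 0, "az": 0}, {"hand": 60, "x": 0.0005, "y": 0.0005, "z": 0.085, "ax": 0, "ay": 0, "az": 0}, {"hand": 20, "x": 0.0005, "y": 0.0005, "z": 0.085, "ax": 0, "ay": 0, "az": 0}, {"hand": 20, "x": 0.0005, "y": 0.0005, "z": 0.085, "ax": 0, "ay": 0, "az": 0}, {"hand": 20, "x": 0.0005, "y": 0.0005, "z": 0.085, "ax": 0, "ay": 0, "az": 0}, {"hand": 20, "x": 0.0005, "y": 0.0005, "z": 0.085, "ax": 0, "ay": 0, "az": 0}]'

```text
t: 10.58
tool_pos: [0.4363, -0.1434, 0.2151]
orientation: [3.141, -0.0, 0.001]
force: [0.2, 0.4, 0.8]
opening: 0.0475
gripper_force: 0.0
```

Call:
carry_out --targets '[{"hand": 20, "x": 0, "y": 0, "z": 0, "ax": 0, "ay": 0, "az": 0}, {"hand": 20, "x": 0, "y": 0, "z": 0, "ax": 0, "ay": 0, "az": 0}, {"hand": 20, "x": 0, "y": 0, "z": 0, "ax": 0, "ay": 0, "az": 0}]'

```text
t: 10.95
tool_pos: [0.4362, -0.1434, 0.2148]
orientation: [3.141, -0.0, 0.0]
force: [-0.1, -0.4, 1.4]
opening: 0.0335
gripper_force: 35.0
```

Call:
carry_out --targets '[{"hand": 20, "x": 0, "y": 0, "z": -0.02, "ax": 0, "ay": 0, "az": 0}, {"hand": 20, "x": 0, "y": 0, "z": -0.06, "ax": 0, "ay": 0, "az": 0}, {"hand": 20, "x": 0, "y": 0, "z": -0.1, "ax": 0, "ay": 0, "az": 0}, {"hand": 20, "x": 0, "y": 0, "z": -0.14, "ax": 0, "ay": 0, "az": 0}, {"hand": 20, "x": 0, "y": 0, "z": -0.15, "ax": 0, "ay": 0, "az": 0}, {"hand": 20, "x": 0, "y": 0, "z": -0.15, "ax": 0, "ay": 0, "az": 0}]'

```text
t: 11.7
tool_pos: [0.4361, -0.1433, 0.364]
orientation: [-3.141, 0.0, 0.0]
force: [0.2, 0.2, -3.7]
opening: 0.0335
gripper_force: 35.0
```

Call:
carry_out --targets '[{"hand": 20, "x": 0.025, "y": -0.03, "z": 0, "ax": 0, "ay": 0, "az": 0}, {"hand": 20, "x": 0.06, "y": -0.074, "z": 0, "ax": 0, "ay": 0, "az": 0}, {"hand": 20, "x": 0.095, "y": -0.117, "z": 0, "ax": 0, "ay": 0, "az": 0}, {"hand": 20, "x": 0.13, "y": -0.16, "z": 0, "ax": 0, "ay": 0, "az": 0}, {"hand": 20, "x": 0.165, "y": -0.203, "z": 0, "ax": 0, "ay": 0, "az": 0}, {"hand": 20, "x": 0.1935, "y": -0.2385, "z": 0, "ax": 0, "ay": 0, "az": 0}, {"hand": 20, "x": 0.1935, "y": -0.2385, "z": 0, "ax": 0, "ay": 0, "az": 0}, {"hand": 20, "x": 0.1935, "y": -0.2385, "z": 0, "ax": 0, "ay": 0, "az": 0}]'

```text
t: 12.7
tool_pos: [0.629, 0.095, 0.3617]
orientation: [3.141, 0.0, -0.007]
force: [-0.4, -0.6, -2.9]
opening: 0.0334
gripper_force: 35.0
```

```bash
python3 chk.py d .067
```

```text
[0.629  0.095  0.3617] [ 3.1409e+00  3.0000e-04 -7.3000e-03] [-0.4 -0.6 -2.9] 0.03344073162529313
wrist underside exp 0.1487
   0.0165 17536 mid-t [0.008  0.0009] ext [0.114 0.133] plane [-0.0006 -0.0015  0.1677]
   0.06 3150 mid-t [0.0013 0.0008] ext [0.029 0.065] plane [-0.0835 -0.0005  0.2152]
top underside exp 0.1487
   0.0165 851 mid-t [-0.0174  0.    ] ext [0.1   0.131] plane [-0.0055 -0.0011  0.1678]
   0.06 37 mid-t [-0.0094  0.0038] ext [0.016 0.027] plane [ 0.0714 -0.04    0.2157]
scene underside exp 0.1487
   0.0165 1785 mid-t [-0.0004  0.0011] ext [0.132 0.133] plane [-0.0017  0.0007  0.1684]
   0.06 241 mid-t [-0.0022  0.0009] ext [0.036 0.065] plane [-0.0915  0.0043  0.215 ]
```

Call:
carry_out --targets '[{"hand": 20, "x": 0.0005, "y": -0.0005, "z": 0.01, "ax": 0, "ay": 0, "az": 0}, {"hand": 20, "x": 0.0005, "y": -0.0005, "z": 0.03, "ax": 0, "ay": 0, "az": 0}, {"hand": 20, "x": 0.0005, "y": -0.0005, "z": 0.041, "ax": 0, "ay": 0, "az": 0}, {"hand": 20, "x": 0.0005, "y": -0.0005, "z": 0.045, "ax": 0, "ay": 0, "az": 0}, {"hand": 20, "x": 0.0005, "y": -0.0005, "z": 0.048, "ax": 0, "ay": 0, "az": 0}, {"hand": 20, "x": 0.0005, "y": -0.0005, "z": 0.051, "ax": 0, "ay": 0, "az": 0}, {"hand": 20, "x": 0.0005, "y": -0.0005, "z": 0.053, "ax": 0, "ay": 0, "az": 0}, {"hand": 20, "x": 0.0005, "y": -0.0005, "z": 0.053, "ax": 0, "ay": 0, "az": 0}]'

```text
t: 13.85
tool_pos: [0.6302, 0.0957, 0.3118]
orientation: [3.142, -0.0, 0.0]
force: [0.1, -0.1, -4.0]
opening: 0.0333
gripper_force: 35.0
```

Call:
carry_out --targets '[{"hand": 20, "x": 0, "y": 0, "z": 0.002, "ax": 0, "ay": 0, "az": 0}, {"hand": 20, "x": 0, "y": 0, "z": 0.0035, "ax": 0, "ay": 0, "az": 0}, {"hand": 20, "x": 0, "y": 0, "z": 0.0045, "ax": 0, "ay": 0, "az": 0}, {"hand": 20, "x": 0, "y": 0, "z": 0.0045, "ax": 0, "ay": 0, "az": 0}]'

```text
t: 14.35
tool_pos: [0.6303, 0.0957, 0.3078]
orientation: [-3.142, 0.0, -0.001]
force: [-1.6, -0.1, 3.3]
opening: 0.0336
gripper_force: 35.0
```

Contact at the expected height; release and rise.

Call:
carry_out --targets '[{"hand": 20, "x": 0, "y": 0, "z": 0.0003, "ax": 0, "ay": 0, "az": 0}, {"hand": 45, "x": 0, "y": 0, "z": 0.0003, "ax": 0, "ay": 0, "az": 0}, {"hand": 100, "x": 0, "y": 0, "z": 0.0, "ax": 0, "ay": 0, "az": 0}, {"hand": 100, "x": 0, "y": 0, "z": 0.0, "ax": 0, "ay": 0, "az": 0}, {"hand": 100, "x": 0, "y": 0, "z": 0, "ax": 0, "ay": 0, "az": 0}, {"hand": 100, "x": 0, "y": 0, "z": 0, "ax": 0, "ay": 0, "az": 0}, {"hand": 100, "x": 0, "y": 0, "z": 0, "ax": 0, "ay": 0, "az": 0}, {"hand": 100, "x": 0, "y": 0, "z": -0.02, "ax": 0, "ay": 0, "az": 0}]'

```text
t: 15.35
tool_pos: [0.6294, 0.0956, 0.3258]
orientation: [3.141, -0.0, -0.006]
force: [0.3, -0.5, -0.3]
opening: 0.0922
gripper_force: 0.0
```

Call:
carry_out --targets '[{"hand": 100, "x": 0, "y": 0, "z": -0.04, "ax": 0, "ay": 0, "az": 0}, {"hand": 100, "x": 0, "y": 0, "z": -0.08, "ax": 0, "ay": 0, "az": 0}, {"hand": 100, "x": 0, "y": 0, "z": -0.08, "ax": 0, "ay": 0, "az": 0}, {"hand": 100, "x": 0, "y": 0, "z": -0.08, "ax": 0, "ay": 0, "az": 0}]'

```text
t: 15.85
tool_pos: [0.6302, 0.0956, 0.408]
orientation: [-3.141, 0.0, -0.001]
force: [-0.8, 1.8, -0.0]
opening: 0.0927
gripper_force: 0.0
```

```bash
python3 at.py .63 .0957 .067 .093 e wrist,scene
```

```text
[0.6302 0.0956 0.408 ] [-3.1415e+00  3.0000e-04 -1.5000e-03] [-0.8  1.8 -0. ] 0.09270382238284228
wrist
   0.0165 12017 mid [0.6302 0.0963] ext [0.13  0.133] plane [-1.00e-04  4.00e-04  1.14e-01]
   0.064 1093 mid [0.6295 0.0968] ext [0.034 0.034] plane [-0.0145  0.0012  0.1616]
   0.071 218 mid [0.6299 0.0967] ext [0.013 0.014] plane [-0.3849  0.0208  0.1701]
scene
   0.0165 2019 mid [0.629  0.0982] ext [0.134 0.131] plane [-0.0018  0.0014  0.1131]
   0.064 141 mid [0.6287 0.0979] ext [0.033 0.033] plane [-0.0249 -0.0006  0.1606]
   0.071 32 mid [0.6294 0.0976] ext [0.011 0.012] plane [-0.1955 -0.0923  0.1692]
```

View pics/scene_e.png

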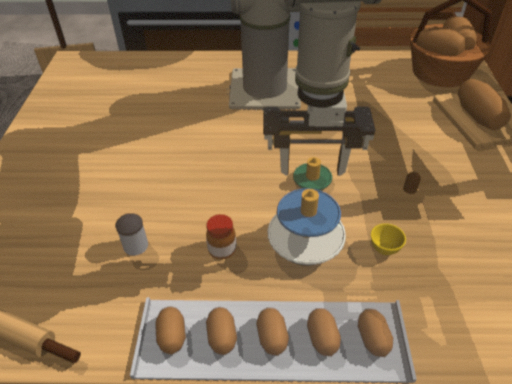

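Call:
carry_out --targets '[{"hand": 100, "x": -0.05, "y": -0.007, "z": 0, "ax": 0, "ay": 0, "az": 0}, {"hand": 100, "x": -0.1, "y": -0.013, "z": 0.0, "ax": 0, "ay": 0, "az": 0}, {"hand": 100, "x": -0.15, "y": -0.02, "z": 0.02, "ax": 0, "ay": 0, "az": 0}, {"hand": 100, "x": -0.185, "y": -0.025, "z": 0.06, "ax": 0, "ay": 0, "az": 0}, {"hand": 100, "x": -0.2066, "y": -0.0275, "z": 0.1, "ax": 0, "ay": 0, "az": 0}, {"hand": 100, "x": -0.2066, "y": -0.0275, "z": 0.108, "ax": 0, "ay": 0, "az": 0}, {"hand": 100, "x": -0.2066, "y": -0.0275, "z": 0.108, "ax": 0, "ay": 0, "az": 0}, {"hand": 100, "x": -0.2066, "y": -0.0275, "z": 0.108, "ax": 0, "ay": 0, "az": 0}]'

```text
t: 16.95
tool_pos: [0.4252, 0.1231, 0.3012]
orientation: [-3.141, 0.001, -0.005]
force: [0.3, -1.0, 1.4]
opening: 0.0929
gripper_force: 0.0
```

```bash
python3 at.py .4236 .1237 .05 0 f wrist
```

```text
[0.4252 0.1231 0.3012] [-3.1412e+00  1.1000e-03 -4.6000e-03] [ 0.3 -1.   1.4] 0.09288469631485591
wrist
   0.0165 6469 mid [0.4228 0.1245] ext [0.098 0.099] plane [-0.0046  0.0004  0.0211]
   0.064 1205 mid [0.4224 0.1247] ext [0.035 0.033] plane [-0.0167  0.0023  0.0686]
   0.071 244 mid [0.4234 0.1247] ext [0.013 0.014] plane [-0.4899  0.0354  0.077 ]
```

Call:
carry_out --targets '[{"hand": 100, "x": 0, "y": -0.0008, "z": 0.04, "ax": 0, "ay": 0, "az": 0}, {"hand": 100, "x": 0, "y": -0.0008, "z": 0.075, "ax": 0, "ay": 0, "az": 0}, {"hand": 100, "x": 0, "y": -0.0008, "z": 0.086, "ax": 0, "ay": 0, "az": 0}, {"hand": 60, "x": 0, "y": -0.0008, "z": 0.086, "ax": 0, "ay": 0, "az": 0}, {"hand": 20, "x": 0, "y": -0.0008, "z": 0.086, "ax": 0, "ay": 0, "az": 0}, {"hand": 20, "x": 0, "y": -0.0008, "z": 0.086, "ax": 0, "ay": 0, "az": 0}, {"hand": 20, "x": 0, "y": -0.0008, "z": 0.086, "ax": 0, "ay": 0, "az": 0}, {"hand": 20, "x": 0, "y": -0.0008, "z": 0.086, "ax": 0, "ay": 0, "az": 0}]'

```text
t: 18.0
tool_pos: [0.4237, 0.124, 0.2136]
orientation: [-3.142, 0.0, -0.001]
force: [-0.9, -1.1, -1.0]
opening: 0.0475
gripper_force: 0.0
```

Call:
carry_out --targets '[{"hand": 20, "x": 0, "y": 0, "z": 0, "ax": 0, "ay": 0, "az": 0}, {"hand": 20, "x": 0, "y": 0, "z": 0, "ax": 0, "ay": 0, "az": 0}, {"hand": 20, "x": 0, "y": 0, "z": 0, "ax": 0, "ay": 0, "az": 0}]'

```text
t: 18.38
tool_pos: [0.4236, 0.124, 0.2133]
orientation: [3.142, -0.0, -0.0]
force: [-0.1, -0.9, 2.3]
opening: 0.0337
gripper_force: 35.0
```

Call:
carry_out --targets '[{"hand": 20, "x": 0, "y": 0, "z": -0.02, "ax": 0, "ay": 0, "az": 0}, {"hand": 20, "x": 0, "y": 0, "z": -0.06, "ax": 0, "ay": 0, "az": 0}, {"hand": 20, "x": 0, "y": 0, "z": -0.1, "ax": 0, "ay": 0, "az": 0}, {"hand": 20, "x": 0, "y": 0, "z": -0.15, "ax": 0, "ay": 0, "az": 0}, {"hand": 20, "x": 0, "y": 0, "z": -0.19, "ax": 0, "ay": 0, "az": 0}, {"hand": 20, "x": 0, "y": 0, "z": -0.215, "ax": 0, "ay": 0, "az": 0}, {"hand": 20, "x": 0, "y": 0, "z": -0.215, "ax": 0, "ay": 0, "az": 0}]'

```text
t: 19.25
tool_pos: [0.4241, 0.1241, 0.4301]
orientation: [-3.141, 0.0, -0.006]
force: [0.6, -0.4, -2.5]
opening: 0.0331
gripper_force: 35.0
```

Call:
carry_out --targets '[{"hand": 20, "x": 0.02, "y": 0.003, "z": 0, "ax": 0, "ay": 0, "az": 0}, {"hand": 20, "x": 0.06, "y": 0.008, "z": 0, "ax": 0, "ay": 0, "az": 0}, {"hand": 20, "x": 0.11, "y": 0.015, "z": 0, "ax": 0, "ay": 0, "az": 0}, {"hand": 20, "x": 0.16, "y": 0.022, "z": 0, "ax": 0, "ay": 0, "az": 0}, {"hand": 20, "x": 0.195, "y": 0.027, "z": 0, "ax": 0, "ay": 0, "az": 0}, {"hand": 20, "x": 0.2066, "y": 0.028, "z": 0, "ax": 0, "ay": 0, "az": 0}, {"hand": 20, "x": 0.2066, "y": 0.028, "z": 0, "ax": 0, "ay": 0, "az": 0}, {"hand": 20, "x": 0.2066, "y": 0.028, "z": 0, "ax": 0, "ay": 0, "az": 0}]'

```text
t: 20.25
tool_pos: [0.6293, 0.0962, 0.4277]
orientation: [-3.142, -0.0, 0.002]
force: [0.1, 0.5, -2.0]
opening: 0.0339
gripper_force: 35.0
```

```bash
python3 chk.py g .05
```

```text
[0.6293 0.0962 0.4277] [-3.1415e+00 -3.0000e-04  1.8000e-03] [ 0.1  0.5 -2. ] 0.03393231641597771
wrist underside exp 0.2147
   0.0165 8743 mid-t [0.002  0.0012] ext [0.094 0.099] plane [-2.900e-03 -2.000e-04  2.356e-01]
   0.06 3115 mid-t [0.0022 0.001 ] ext [0.028 0.066] plane [-1.251e-01  2.000e-04  2.826e-01]
top underside exp 0.2147
   0.0165 534 mid-t [-0.0269  0.0166] ext [0.044 0.064] plane [-0.017   0.0053  0.2345]
   0.06 47 mid-t [-0.008   0.0037] ext [0.018 0.027] plane [0.1485 0.0362 0.2828]
scene underside exp 0.2147
   0.0165 940 mid-t [0.0049 0.0021] ext [0.087 0.098] plane [-0.0042  0.0017  0.2353]
   0.06 264 mid-t [-0.001  0.002] ext [0.035 0.066] plane [-0.1205  0.0022  0.2815]
```

Call:
carry_out --targets '[{"hand": 20, "x": 0.0003, "y": 0, "z": 0.01, "ax": 0, "ay": 0, "az": 0}, {"hand": 20, "x": 0.0003, "y": 0, "z": 0.03, "ax": 0, "ay": 0, "az": 0}, {"hand": 20, "x": 0.0003, "y": 0, "z": 0.039, "ax": 0, "ay": 0, "az": 0}, {"hand": 20, "x": 0.0003, "y": 0, "z": 0.043, "ax": 0, "ay": 0, "az": 0}, {"hand": 20, "x": 0.0003, "y": 0, "z": 0.046, "ax": 0, "ay": 0, "az": 0}, {"hand": 20, "x": 0.0003, "y": 0, "z": 0.049, "ax": 0, "ay": 0, "az": 0}, {"hand": 20, "x": 0.0003, "y": 0, "z": 0.051, "ax": 0, "ay": 0, "az": 0}, {"hand": 20, "x": 0.0003, "y": 0, "z": 0.051, "ax": 0, "ay": 0, "az": 0}]'

```text
t: 21.4
tool_pos: [0.6305, 0.0959, 0.3772]
orientation: [3.142, -0.0, 0.0]
force: [-0.4, 0.6, -2.1]
opening: 0.0337
gripper_force: 35.0
```

Call:
carry_out --targets '[{"hand": 20, "x": 0, "y": 0, "z": 0.002, "ax": 0, "ay": 0, "az": 0}, {"hand": 20, "x": 0, "y": 0, "z": 0.0035, "ax": 0, "ay": 0, "az": 0}, {"hand": 20, "x": 0, "y": 0, "z": 0.0042, "ax": 0, "ay": 0, "az": 0}, {"hand": 20, "x": 0, "y": 0, "z": 0.0042, "ax": 0, "ay": 0, "az": 0}]'

```text
t: 21.9
tool_pos: [0.6305, 0.0959, 0.3733]
orientation: [-3.142, 0.0, -0.0]
force: [-0.6, 0.6, 0.3]
opening: 0.0334
gripper_force: 35.0
```

Just touching down; a touch further, then release.

Call:
carry_out --targets '[{"hand": 20, "x": 0, "y": 0, "z": 0.0006, "ax": 0, "ay": 0, "az": 0}, {"hand": 45, "x": 0, "y": 0, "z": 0.0006, "ax": 0, "ay": 0, "az": 0}, {"hand": 100, "x": 0, "y": 0, "z": 0.0, "ax": 0, "ay": 0, "az": 0}, {"hand": 100, "x": 0, "y": 0, "z": 0.0, "ax": 0, "ay": 0, "az": 0}, {"hand": 100, "x": 0, "y": 0, "z": 0, "ax": 0, "ay": 0, "az": 0}, {"hand": 100, "x": 0, "y": 0, "z": 0, "ax": 0, "ay": 0, "az": 0}, {"hand": 100, "x": 0, "y": 0, "z": 0, "ax": 0, "ay": 0, "az": 0}, {"hand": 100, "x": 0, "y": 0, "z": -0.02, "ax": 0, "ay": 0, "az": 0}]'

```text
t: 22.9
tool_pos: [0.6299, 0.0959, 0.3916]
orientation: [3.141, -0.0, -0.006]
force: [-0.2, 0.3, 0.6]
opening: 0.092
gripper_force: 0.0
```

Call:
carry_out --targets '[{"hand": 100, "x": 0, "y": 0, "z": -0.04, "ax": 0, "ay": 0, "az": 0}, {"hand": 100, "x": 0, "y": 0, "z": -0.08, "ax": 0, "ay": 0, "az": 0}, {"hand": 100, "x": 0, "y": 0, "z": -0.08, "ax": 0, "ay": 0, "az": 0}, {"hand": 100, "x": 0, "y": 0, "z": -0.08, "ax": 0, "ay": 0, "az": 0}]'

```text
t: 23.4
tool_pos: [0.6305, 0.0959, 0.4737]
orientation: [-3.142, 0.0, -0.001]
force: [-0.5, -0.2, -1.0]
opening: 0.0933
gripper_force: 0.0
```

```bash
python3 at.py .6303 .0959 .05 .16 i wrist,scene
```

```text
[0.6305 0.0959 0.4737] [-3.1415e+00  3.0000e-04 -1.4000e-03] [-0.5 -0.2 -1. ] 0.09334861835267358
wrist
   0.0165 6032 mid [0.6301 0.0962] ext [0.098 0.099] plane [-0.0027 -0.0008  0.1811]
   0.064 1102 mid [0.6296 0.0971] ext [0.034 0.033] plane [-0.0114 -0.0018  0.2286]
   0.071 222 mid [0.6301 0.0971] ext [0.013 0.014] plane [-0.3188 -0.0014  0.2369]
scene
   0.0165 1100 mid [0.6309 0.0983] ext [0.097 0.098] plane [-0.0039  0.001   0.18  ]
   0.064 154 mid [0.6291 0.098 ] ext [0.034 0.033] plane [-0.025   0.0198  0.2274]
   0.071 35 mid [0.6314 0.0984] ext [0.013 0.011] plane [-0.4596 -0.2053  0.2366]
```

Call:
carry_out --targets '[{"hand": 100, "x": -0.03, "y": -0.045, "z": 0, "ax": 0, "ay": 0, "az": 0}, {"hand": 100, "x": -0.06, "y": -0.09, "z": 0.0, "ax": 0, "ay": 0, "az": 0}, {"hand": 100, "x": -0.09, "y": -0.134, "z": 0.02, "ax": 0, "ay": 0, "az": 0}, {"hand": 100, "x": -0.115, "y": -0.172, "z": 0.055, "ax": 0, "ay": 0, "az": 0}, {"hand": 100, "x": -0.14, "y": -0.21, "z": 0.095, "ax": 0, "ay": 0, "az": 0}, {"hand": 100, "x": -0.162, "y": -0.243, "z": 0.135, "ax": 0, "ay": 0, "az": 0}, {"hand": 100, "x": -0.179, "y": -0.268, "z": 0.175, "ax": 0, "ay": 0, "az": 0}, {"hand": 100, "x": -0.179, "y": -0.268, "z": 0.193, "ax": 0, "ay": 0, "az": 0}]'

```text
t: 24.5
tool_pos: [0.4489, 0.3645, 0.2758]
orientation: [3.138, 0.004, -0.009]
force: [-0.2, -0.2, -0.2]
opening: 0.0929
gripper_force: 0.0
```

Call:
carry_out --targets '[{"hand": 100, "x": 0, "y": 0, "z": 0, "ax": 0, "ay": 0, "az": 0}, {"hand": 100, "x": 0, "y": 0, "z": 0, "ax": 0, "ay": 0, "az": 0}, {"hand": 100, "x": 0, "y": 0, "z": 0, "ax": 0, "ay": 0, "az": 0}]'

```text
t: 24.88
tool_pos: [0.4528, 0.3637, 0.282]
orientation: [-3.14, 0.002, -0.004]
force: [-0.0, 0.0, 0.5]
opening: 0.0932
gripper_force: 0.0
```

```bash
python3 at.py .4515 .364 .02 -0.03 j wrist
python3 - <<'E'
from h import *
c=camera_params('wrist');p,d=read_camera('wrist');Q=cloud(c,d,True).reshape(-1,3)
S=Q[(np.hypot(*(Q[:,:2]-[.4515,.364]).T)<.04)&(Q[:,2]>.025)&(Q[:,2]<.07)]
print(len(S),(S.min(0)+S.max(0))/2,np.ptp(S,axis=0),S[:,2].max())
E
```

```text
[0.4528 0.3637 0.282 ] [-3.1399e+00  2.4000e-03 -4.1000e-03] [-0.   0.   0.5] 0.09319438559915386
wrist
   0.064 79 mid [0.4625 0.3664] ext [0.01  0.031] plane [-0.0097  0.001   0.0371]
   0.071 875 mid [0.4508 0.3668] ext [0.034 0.033] plane [-0.1019  0.0014  0.0487]
1556 [0.45115697 0.3666787  0.03975615] [0.03335107 0.03374043 0.02918032] 0.05434631203643908
```

View pics/wrist_j.png

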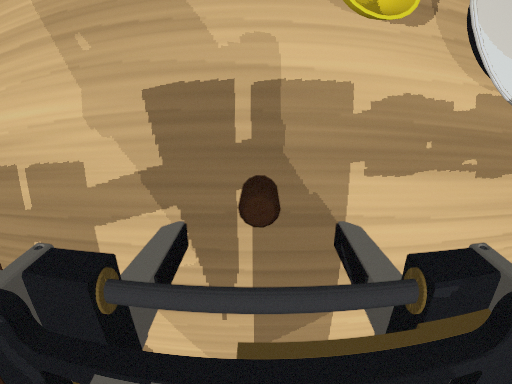

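Call:
carry_out --targets '[{"hand": 100, "x": 0, "y": -0.002, "z": 0.04, "ax": 0, "ay": 0, "az": 0}, {"hand": 100, "x": 0, "y": -0.002, "z": 0.07, "ax": 0, "ay": 0, "az": 0}, {"hand": 100, "x": 0, "y": -0.002, "z": 0.083, "ax": 0, "ay": 0, "az": 0}, {"hand": 60, "x": 0, "y": -0.002, "z": 0.083, "ax": 0, "ay": 0, "az": 0}, {"hand": 20, "x": 0, "y": -0.002, "z": 0.083, "ax": 0, "ay": 0, "az": 0}, {"hand": 20, "x": 0, "y": -0.002, "z": 0.083, "ax": 0, "ay": 0, "az": 0}, {"hand": 20, "x": 0, "y": -0.002, "z": 0.083, "ax": 0, "ay": 0, "az": 0}, {"hand": 20, "x": 0, "y": -0.002, "z": 0.083, "ax": 0, "ay": 0, "az": 0}]' --newtons 15

```text
t: 25.98
tool_pos: [0.4517, 0.366, 0.1974]
orientation: [-3.141, 0.0, -0.001]
force: [0.7, -0.1, -0.4]
opening: 0.0477
gripper_force: 0.0
```

Call:
carry_out --targets '[{"hand": 20, "x": 0, "y": 0, "z": 0, "ax": 0, "ay": 0, "az": 0}, {"hand": 20, "x": 0, "y": 0, "z": 0, "ax": 0, "ay": 0, "az": 0}, {"hand": 20, "x": 0, "y": 0, "z": 0, "ax": 0, "ay": 0, "az": 0}, {"hand": 20, "x": 0, "y": 0, "z": 0, "ax": 0, "ay": 0, "az": 0}]'

```text
t: 26.48
tool_pos: [0.4516, 0.366, 0.1971]
orientation: [3.142, -0.0, -0.0]
force: [-1.0, -0.7, 1.3]
opening: 0.0337
gripper_force: 15.0
```

Call:
carry_out --targets '[{"hand": 20, "x": 0, "y": 0, "z": -0.03, "ax": 0, "ay": 0, "az": 0}, {"hand": 20, "x": 0, "y": 0, "z": -0.075, "ax": 0, "ay": 0, "az": 0}, {"hand": 20, "x": 0, "y": 0, "z": -0.125, "ax": 0, "ay": 0, "az": 0}, {"hand": 20, "x": 0, "y": 0, "z": -0.175, "ax": 0, "ay": 0, "az": 0}, {"hand": 20, "x": 0, "y": 0, "z": -0.225, "ax": 0, "ay": 0, "az": 0}, {"hand": 20, "x": 0, "y": 0, "z": -0.265, "ax": 0, "ay": 0, "az": 0}, {"hand": 20, "x": 0, "y": 0, "z": -0.28, "ax": 0, "ay": 0, "az": 0}, {"hand": 20, "x": 0, "y": 0, "z": -0.28, "ax": 0, "ay": 0, "az": 0}]'

```text
t: 27.48
tool_pos: [0.4517, 0.3661, 0.4771]
orientation: [-3.141, 0.0, -0.001]
force: [1.2, -0.9, -0.9]
opening: 0.0335
gripper_force: 15.0
```

Call:
carry_out --targets '[{"hand": 20, "x": 0.023, "y": 0.035, "z": 0, "ax": 0, "ay": 0, "az": 0}, {"hand": 20, "x": 0.053, "y": 0.08, "z": 0, "ax": 0, "ay": 0, "az": 0}, {"hand": 20, "x": 0.083, "y": 0.126, "z": 0, "ax": 0, "ay": 0, "az": 0}, {"hand": 20, "x": 0.113, "y": 0.171, "z": 0, "ax": 0, "ay": 0, "az": 0}, {"hand": 20, "x": 0.143, "y": 0.216, "z": 0, "ax": 0, "ay": 0, "az": 0}, {"hand": 20, "x": 0.168, "y": 0.254, "z": 0, "ax": 0, "ay": 0, "az": 0}, {"hand": 20, "x": 0.1787, "y": 0.27, "z": 0, "ax": 0, "ay": 0, "az": 0}, {"hand": 20, "x": 0.1787, "y": 0.27, "z": 0, "ax": 0, "ay": 0, "az": 0}]'

```text
t: 28.48
tool_pos: [0.6304, 0.0952, 0.4746]
orientation: [3.142, -0.003, -0.006]
force: [-0.9, 1.1, -0.2]
opening: 0.0338
gripper_force: 15.0
```

Call:
carry_out --targets '[{"hand": 20, "x": 0, "y": 0, "z": 0, "ax": 0, "ay": 0, "az": 0}, {"hand": 20, "x": 0, "y": 0, "z": 0, "ax": 0, "ay": 0, "az": 0}]'

```text
t: 28.72
tool_pos: [0.6296, 0.0974, 0.4771]
orientation: [-3.141, -0.003, -0.0]
force: [-0.1, 0.1, -1.0]
opening: 0.0333
gripper_force: 15.0
```

```bash
python3 at.py .63 .096 .05 .16 k scene
python3 - <<'E'
import cv2
p=cv2.imread('pics/scene_k.png');cv2.imwrite('pics/k.png',cv2.resize(p[80:280,210:410],None,fx=3,fy=3))
E
```

```text
[0.6296 0.0974 0.4771] [-3.1413e+00 -2.7000e-03 -0.0000e+00] [-0.1  0.1 -1. ] 0.033315490863970405
scene
   0.0165 1107 mid [0.6303 0.0983] ext [0.098 0.098] plane [0.0007 0.0023 0.18  ]
   0.064 155 mid [0.6288 0.0978] ext [0.036 0.032] plane [-0.0284  0.0011  0.2276]
   0.071 34 mid [0.6293 0.0983] ext [0.011 0.012] plane [-0.4394  0.0676  0.2359]
```

View pics/k.png

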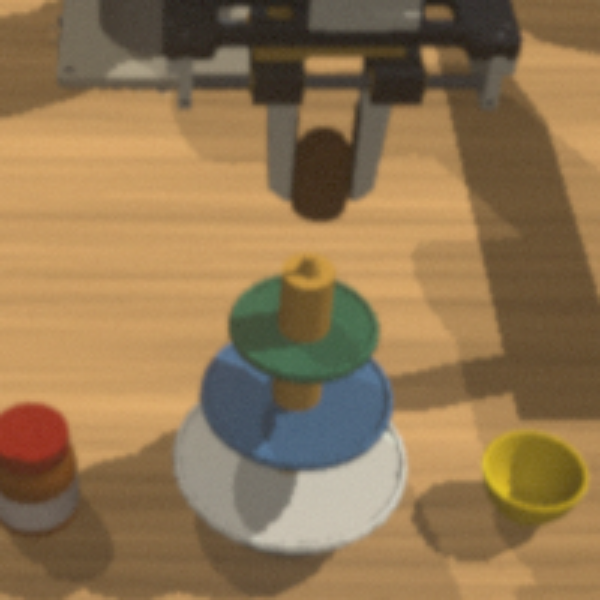

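Call:
carry_out --targets '[{"hand": 20, "x": 0, "y": 0, "z": 0.015, "ax": 0, "ay": 0, "az": 0}, {"hand": 20, "x": 0, "y": 0, "z": 0.02, "ax": 0, "ay": 0, "az": 0}, {"hand": 20, "x": 0, "y": 0, "z": 0.02, "ax": 0, "ay": 0, "az": 0}, {"hand": 20, "x": 0, "y": 0, "z": 0.02, "ax": 0, "ay": 0, "az": 0}]'

```text
t: 29.28
tool_pos: [0.6302, 0.0959, 0.4572]
orientation: [-3.142, 0.0, -0.0]
force: [-0.0, 0.4, -0.5]
opening: 0.0338
gripper_force: 15.0
```

Run:
```python
from h import *
s=read_state();print(s['tool_pos'])
for n in ('scene','wrist'):
    c=camera_params(n);p,d=read_camera(n);Q=cloud(c,d,n=='wrist')
    dark=(p.max(2)<90)&(p[...,2]>p[...,0].astype(int)+8)
    S=Q[dark];S=S[(np.hypot(*(S[:,:2]-[.63,.097]).T)<.035)&(S[:,2]>.25)&(S[:,2]<.315)]
    print(n,len(S),S.min(0),S.max(0),(S.min(0)+S.max(0))/2)
    for lo in (.26,.27,.28,.29):
        T=S[(S[:,2]>lo)&(S[:,2]<lo+.01)]
        if len(T)>8: print(lo,len(T),circ(T,.017))
```

```text
[0.63022948 0.09591046 0.45719483]
scene 513 [0.62090603 0.07926159 0.26344152] [0.6468888  0.11650823 0.31408902] [0.63389741 0.09788491 0.28876527]
0.26 41 (array([0.62772333, 0.09800547]), 0.017, np.float64(0.0008835453427458583))
0.27 81 (array([0.62773329, 0.09819373]), 0.017, np.float64(0.000805198878464445))
0.28 87 (array([0.62784012, 0.09798922]), 0.017, np.float64(0.0009302626236726953))
0.29 92 (array([0.62756457, 0.09808818]), 0.017, np.float64(0.0008863467448895879))
wrist 4102 [0.6184638  0.07807922 0.26300086] [0.64690494 0.11533253 0.31481162] [0.63268437 0.09670587 0.28890624]
0.26 143 (array([0.62915439, 0.09695566]), 0.017, np.float64(0.00019730332412494717))
0.27 297 (array([0.6291326 , 0.09689164]), 0.017, np.float64(0.00020606372989308202))
0.28 372 (array([0.62911572, 0.09682452]), 0.017, np.float64(0.0002692157901760879))
0.29 433 (array([0.62901448, 0.09674848]), 0.017, np.float64(0.00026959981816944884))
```

Call:
carry_out --targets '[{"hand": 20, "x": 0.0008, "y": 0, "z": 0.01, "ax": 0, "ay": 0, "az": 0}, {"hand": 20, "x": 0.0008, "y": 0, "z": 0.018, "ax": 0, "ay": 0, "az": 0}, {"hand": 20, "x": 0.0008, "y": 0, "z": 0.022, "ax": 0, "ay": 0, "az": 0}, {"hand": 20, "x": 0.0008, "y": 0, "z": 0.025, "ax": 0, "ay": 0, "az": 0}, {"hand": 20, "x": 0.0008, "y": 0, "z": 0.028, "ax": 0, "ay": 0, "az": 0}, {"hand": 20, "x": 0.0008, "y": 0, "z": 0.03, "ax": 0, "ay": 0, "az": 0}, {"hand": 20, "x": 0.0008, "y": 0, "z": 0.03, "ax": 0, "ay": 0, "az": 0}]'

```text
t: 30.25
tool_pos: [0.631, 0.0959, 0.4269]
orientation: [3.142, -0.0, -0.0]
force: [-0.4, 0.7, -0.2]
opening: 0.0337
gripper_force: 15.0
```

Call:
carry_out --targets '[{"hand": 20, "x": 0, "y": 0, "z": 0.0015, "ax": 0, "ay": 0, "az": 0}, {"hand": 20, "x": 0, "y": 0, "z": 0.0028, "ax": 0, "ay": 0, "az": 0}, {"hand": 20, "x": 0, "y": 0, "z": 0.0035, "ax": 0, "ay": 0, "az": 0}, {"hand": 20, "x": 0, "y": 0, "z": 0.0035, "ax": 0, "ay": 0, "az": 0}]'

```text
t: 30.75
tool_pos: [0.6311, 0.0959, 0.4241]
orientation: [-3.142, 0.0, -0.001]
force: [-1.1, 0.3, 1.8]
opening: 0.0335
gripper_force: 15.0
```

Touchdown at the expected height; release and rise.

Call:
carry_out --targets '[{"hand": 20, "x": 0, "y": 0, "z": 0.0004, "ax": 0, "ay": 0, "az": 0}, {"hand": 45, "x": 0, "y": 0, "z": 0.0004, "ax": 0, "ay": 0, "az": 0}, {"hand": 100, "x": 0, "y": 0, "z": 0.0, "ax": 0, "ay": 0, "az": 0}, {"hand": 100, "x": 0, "y": 0, "z": 0.0, "ax": 0, "ay": 0, "az": 0}, {"hand": 100, "x": 0, "y": 0, "z": 0, "ax": 0, "ay": 0, "az": 0}, {"hand": 100, "x": 0, "y": 0, "z": 0, "ax": 0, "ay": 0, "az": 0}, {"hand": 100, "x": 0, "y": 0, "z": 0, "ax": 0, "ay": 0, "az": 0}, {"hand": 100, "x": 0, "y": 0, "z": -0.02, "ax": 0, "ay": 0, "az": 0}]'

```text
t: 31.75
tool_pos: [0.6306, 0.0959, 0.4421]
orientation: [3.141, -0.0, -0.006]
force: [0.7, 0.0, 0.0]
opening: 0.0922
gripper_force: 0.0
```

Call:
carry_out --targets '[{"hand": 100, "x": 0, "y": 0, "z": -0.04, "ax": 0, "ay": 0, "az": 0}, {"hand": 100, "x": 0, "y": 0, "z": -0.08, "ax": 0, "ay": 0, "az": 0}, {"hand": 100, "x": 0, "y": 0, "z": -0.08, "ax": 0, "ay": 0, "az": 0}, {"hand": 100, "x": 0, "y": 0, "z": -0.08, "ax": 0, "ay": 0, "az": 0}]'

```text
t: 32.25
tool_pos: [0.631, 0.0959, 0.5242]
orientation: [-3.142, 0.0, -0.001]
force: [0.3, 0.1, -0.7]
opening: 0.0933
gripper_force: 0.0
```

Run:
```python
from h import *
s=read_state();print(s['tool_pos'],s['opening'])
for n in ('scene','wrist'):
    c=camera_params(n);p,d=read_camera(n);Q=cloud(c,d,n=='wrist').reshape(-1,3)
    cv2.imwrite(f'pics/{n}_z.png',p)
    S=Q[(np.hypot(*(Q[:,:2]-[.63,.097]).T)<.03)&(Q[:,2]>.232)&(Q[:,2]<.30)]
    print(n,len(S),S.max(0))
    for lo in (.235,.25):
        T=S[(S[:,2]>lo)&(S[:,2]<lo+.015)]
        if len(T)>8: print(lo,len(T),circ(T,.017))
```

```text
[0.63095041 0.09593447 0.52421679] 0.0932859912794425
scene 463 [0.64863642 0.11505096 0.28052497]
0.235 105 (array([0.62854171, 0.09785767]), 0.017, np.float64(0.0007073580812113355))
0.25 113 (array([0.62848942, 0.09818379]), 0.017, np.float64(0.0007169391149776179))
wrist 1556 [0.64733327 0.11358544 0.28169553]
0.235 130 (array([0.6299173, 0.0971242]), 0.017, np.float64(0.0001566547118682414))
0.25 152 (array([0.62992726, 0.09710388]), 0.017, np.float64(0.00015225372137898574))
```

View pics/scene_z.png

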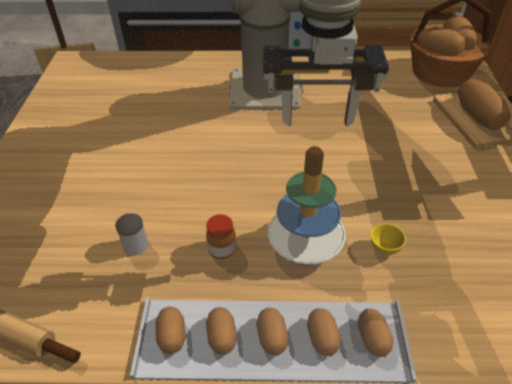

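The picture shows the complete stand: knob at (314,160), upright with its top at 0.280 m (expected 0.279 m). The gripper is clear and the bystanders are where they were.

```bash
python3 -c "
from plant import robot
print(robot.close_job())"
```

```text
the job is handed in; nothing more can be done
None
```

The stand is fully assembled (white, blue and green plates, then the knob), every piece measured seated, centred and released, the jar, bowl and shaker were left where they stood, and the job was handed in at about 32 s; no verdict was returned.

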